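# Lock the plunger of the last jack down with its keeper

### The job

Lock the last jack: press its red spring plunger down until it is fully home and, still holding it down, push the blue keeper by its bar all the way until it stops, so that its blade traps the plunger's step; then let go and leave it locked. Press gently, like a firm thumb: never more than 28 N on the plunger or 25 N on the keeper, and do not disturb the other things on the bench.

Things in the scene. Friction and masses are not known exactly. Their poses are not given: they have to be found in the camera images.
- jack: last jack: green steel foot 150 x 270 mm bolted to the bench, turned up to 0.5 rad. It carries a yellow shoe last (240 mm along x, y -83 to -167 mm, top 116 mm up) and, round the origin, an aluminium head with red plunger and blue keeper. Origin on the bench under the plunger's axis; z up; the keeper locks towards +y.
- jackhead: the jack's floating aluminium head, 80 x 108 mm, top 70 mm up; origin on the plunger's axis 10 mm above the bench when unloaded, axes as the jack's. It carries plunger and keeper on a soft mount: pushed down it sinks first (2 N to start, under 6 N), by 0.5 to 18 mm, different every time and not seen beforehand, then stands firm.
- plunger: red, slick (friction about 0.2) spring plunger in the head; same origin and axes as the jackhead when up. It goes 16 mm straight down into the head against a spring (6 N at first, 11 N at the bottom) to a hard stop: that is fully home. Let go, it springs back; trapped by the keeper it rests about 1.5 mm above home. It can stand a firm thumb, not a shove.
- plunger_top (a point): point on the plunger's flat top at its axis, 97.5 mm above the bench when up, 71.5 mm above the jackhead's origin when home; axes as the jack's. From here the top reaches y -16 to +34 mm and x -17 to +17 mm; beyond y +18 it lies under the keeper's bar. A step 12 mm lower reaches from y -32 to -16 mm.
- keeper: blue frame round the plunger, sliding 16 mm along the jack's +y in the head, with about 3 N of rubbing, to a hard stop: home. Its blade, 5 mm thick, underside 61 mm over the jackhead's origin, then covers the plunger's step; unless the plunger is held within about 1.5 mm of home, the step blocks it. Origin as the jackhead's when fully open; at the start up to 3 mm along.
- keeper_bar (a point): middle of the -y face of the keeper's cross bar (53 mm along x, 8 mm thick, 10 mm high, 100 to 110 mm above the bench unloaded, 2.5 mm over the raised plunger top); axes as the jack's. Its y from the plunger's axis is +18 mm open, +34 mm home. Fingertips standing on the plunger top and sliding along +y push this bar.
- sandal: moulded slide sandal, cork sole 240 x 88 mm, blue strap 62 mm high, beside the jack; origin under its middle, toe to +x. Leave alone.
- cement_jar: closed amber jar, 64 mm across, 85 mm high, white cap; origin under its middle. Leave alone.
- brush: hand brush lying on the bench; origin under its middle, handle to -x. Leave alone.
- screwdriver: screwdriver lying on the bench; origin under its middle, handle to -x. Leave alone.
- spare_last: loose yellow shoe last, 240 x 84 x 70 mm; origin under its middle. Leave alone.
- hammer: hammer lying on the bench; origin under its middle, handle to -x. Leave alone.

How it is judged:
By the outcome, as a careful person would: the job done as asked, in the order asked, and still so for the second after the job is handed in, with the robot touching nothing.
It also fails if it takes over 67 s, if anything falls off the work surface, if the arm or the gripper's body presses on something with over 40 N, if the wrist force passes 120 N, or if a joint passes its speed limit or range.

### The arm

A 6-joint arm with a two-finger parallel gripper is mounted at the origin on the work surface. World frame = base frame: x ahead of the robot, y to its left, z up, the work surface at z = 0. Lengths are in m, angles in degrees, forces in N, time in s.
With the tool pointing down it reaches from about 0.3 to 0.875 m from the base axis. Payload 4.2 kg.
Tool frame: the origin (TCP) lies on the centre line of the jaws, within the pads' length; the fingertips stand ctrl.tcp_to_tips ahead of it and the grasp point (between the pads) lies 3 mm ahead of it (ctrl.tcp_to_tips is the distance from the TCP to the fingertips, in m); z points along the fingers, y is the line along which they close (so a half turn about z gives the same grasp; the last joint's range is limited). The gripper opens to 85 mm and grips with 20 to 120 N. Pads are 22 mm wide; open, the fingers measure 114 mm over their backs; the gripper's body (76 mm by 85 mm) begins 54 mm behind the grasp point. The pads swing forward as they close: fully open they stand 13 mm farther back than shut.
Start: joints at [-65.203, 18.312, 89.639, -0, 72.044, -1.146], TCP at [0.252, -0.517, 0.222] pointing down, gripper open.
Joint ranges: [-177.97, 177.97], [-48.28, 115.42], [12.27, 149.76], [-77.06, 257.06], [2.81, 150.46], [-146.56, 146.56]. Speed limits (degrees/s): [147.25, 147.25, 180, 180, 180, 180].

### API

Orientations are given as [roll, pitch, yaw] about the fixed x, y, z axes, in that order (R = Rz(yaw) Ry(pitch) Rx(roll)).
In Python, from station import ctrl gives the robot as it stands. The module is installed in compiled form; this text tells all that it offers.
- The arm moves only by the tool arm_command, never from a script. Its arguments are lists of equal length, an entry for each row: "twist": the turn, a rotation vector about the tool's x, y, z in degrees, a list of three; "xyz": the shift along the tool's x, y, z in cm, a list of three; "claw": the finger opening in cm, from 0 to 8.54. A call has 1 to 5 rows; each row shifts and turns the commanded pose from where the row before left it, along the tool's axes as they then stand; what a row does not reach is not made up. A row lasts 1/10 s, in which the tool goes at most 50 mm and 8.59 degrees, less where a joint would pass 70% of its speed; a pose out of reach is approached as far as the arm can. A call with a gripper value outside its range is refused whole. The fingers move at their own pace and stop on an object; the grip force is fixed at half the most. Time passes only in rows, so rows that do not move let the fingers close. It gives the time, the measured TCP pose, the force, the opening and the grip force at its end, in the units of the state.
- ctrl.read_state(): the state, without advancing time (a new reading comes with each control period).
- ctrl.camera(name): name is "scene" or "side" or "wrist"; returns the picture (420x560x3 uint8, red, green, blue); there is no depth.
- ctrl.calibration(name): a dict with "fovy" (degrees; the focal length in pixels is half the picture's height over the tangent of half this angle, whatever the lens; pixels are square), "cx", "cy" (the principal point, pixels), "world_to_cam" (4x4, takes a point from world to camera coordinates); the wrist camera has in their place "T_tool_cam" (4x4, takes a point from camera to tool coordinates, whose origin is the TCP and whose axes are the flange's). Camera axes: x right, y down, z forward; pixel columns grow to the right and rows downward; lengths in m; the calibration is good to about 2 mm. A picture is of the moment at which its call begins: read the wrist's pose just before it. calibration takes no time and is no camera call.
- ctrl.finish_job(): hands the job in; it is judged then, once.
The state is a dict: "t": time; "joint_positions": joint angles; "joint_vel": joint speeds; "joint_torque": joint torques, N m; "position": TCP position; "ee_rot": TCP orientation; "wrist_force": force on the tool from outside, world axes, zero at the start; "ft_torque": the same for the moment, N m; "gripper_width": finger opening in m; "grasp_force": force on a finger pad.
Only numpy, scipy, OpenCV 4.12 (cv2) and the standard library are available. Lean on these libraries where they do the work, as an engineer would, in place of code of your own. Each camera call takes 0.05 s, during which the arm holds its last target. There are 200 camera calls.

## Working session

There is one attempt and no reset: what is moved stays moved. The work goes in short steps, Python scripts to look and compute and a tool call to move; the robot and the scene stay as the last step left them, time stands still between calls to the robot, and variables do not carry over. Pictures are saved under pics/ and viewed, at most 10 in all, crops included, and the job is handed in when it is done.

Besides the shell and the picture viewer there is one more tool, called after "Request:" as name(argument=value, ...) on one line, values as JSON. arm_command: Moves the arm, as the interface text tells. Its arguments: {"type":"object","properties":{"twist":{"type":"array","items":{"type":"array","items":{"type":"number"}}},"xyz":{"type":"array","items":{"type":"array","items":{"type":"number"}}},"claw":{"type":"array","items":{"type":"number"}}},"required":["twist","xyz","claw"]}

```bash
mkdir -p pics
python3 - <<'E'
from station import ctrl
import cv2,numpy as np
s=ctrl.read_state();print(s['t'],s['position'],s['ee_rot'],s['gripper_width'],s['wrist_force'],ctrl.tcp_to_tips)
for n in ("scene","side"):
    im=ctrl.camera(n);cv2.imwrite(f"pics/{n}0.png",im[:,:,::-1]);c=ctrl.calibration(n);print(n,c['fovy'],c['cx'],c['cy']);print(np.round(c['world_to_cam'],4).tolist())
a=cv2.imread("pics/scene0.png");b=cv2.imread("pics/side0.png")
E
```

```text
0.0 [ 0.25132264 -0.51660566  0.22116578] [-1.79894737e+02 -3.08389056e-03  2.59417428e+01] 0.08555616560244517 [0.42010098 0.00732353 0.48343095] 0.022
scene 42.32320732968305 285.9043356031224 206.71619855878836
[[-0.8268, 0.5623, 0.0169, 0.4868], [0.4558, 0.6872, -0.5657, -0.2215], [-0.3297, -0.46, -0.8244, 1.9564], [0.0, 0.0, 0.0, 1.0]]
side 53.92521045452641 279.728825457613 207.76694459819632
[[-0.8594, -0.5112, -0.0086, 0.5005], [-0.3273, 0.5631, -0.7588, 0.2754], [0.3927, -0.6493, -0.6513, 1.1904], [0.0, 0.0, 0.0, 1.0]]
```

View pics/scene0.png

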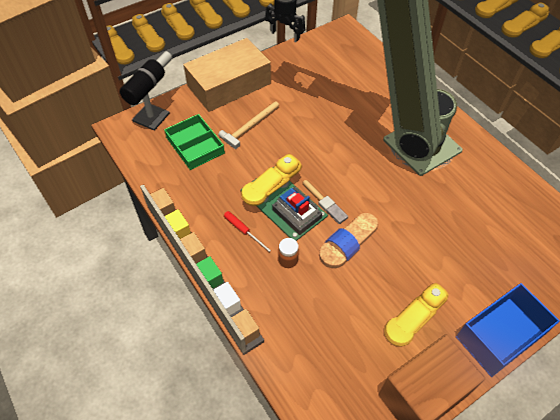

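View pics/side0.png

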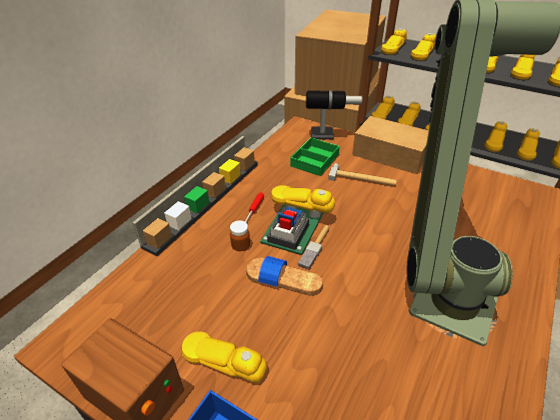

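The jack sits at about (298,208) in the scene view and (290,228) in the side view. The yellow last is on its far side, with the sandal, brush and jar around it. I'll zoom in and get a rough position.

```bash
cat > h.py <<'E'
from station import ctrl
import cv2,numpy as np
def ray(n,u,v,wp=None):
    c=ctrl.calibration(n)
    f=210/np.tan(np.radians(c['fovy']/2)); d=np.array([(u-c['cx'])/f,(v-c['cy'])/f,1])
    M=np.linalg.inv(c['world_to_cam']) if wp is None else wp@c['T_tool_cam']
    return M[:3,3],M[:3,:3]@d
def plane(n,u,v,z,wp=None):
    o,d=ray(n,u,v,wp);return o+d*(z-o[2])/d[2]
def tri(rs):
    A=0;b=0
    for o,d in rs:
        d=d/np.linalg.norm(d);P=np.eye(3)-np.outer(d,d);A=A+P;b=b+P@o
    return np.linalg.solve(A,b)
def pose():
    from scipy.spatial.transform import Rotation as R
    s=ctrl.read_state();T=np.eye(4);T[:3,:3]=R.from_euler('xyz',s['ee_rot'],degrees=True).as_matrix();T[:3,3]=s['position'];return T
def proj(n,p,wp=None):
    c=ctrl.calibration(n);f=210/np.tan(np.radians(c['fovy']/2))
    M=c['world_to_cam'] if wp is None else np.linalg.inv(wp@c['T_tool_cam'])
    q=M[:3,:3]@np.array(p)+M[:3,3];return q[:2]/q[2]*f+[c['cx'],c['cy']]
E
python3 - <<'E'
from h import *
a=cv2.imread("pics/scene0.png")[170:245,245:345];b=cv2.imread("pics/side0.png")[175:265,240:340]
a=cv2.resize(a,None,fx=4,fy=4,interpolation=2);b=cv2.resize(b,None,fx=4,fy=4,interpolation=2)
b=np.vstack([b]);a=np.vstack([a,np.zeros((60,400,3),np.uint8)])
cv2.imwrite("pics/zoom.png",np.hstack([a,b]))
print(plane("scene",298,205,.1),plane("side",288,220,.1),tri([ray("scene",298,205),ray("side",288,220)]))
print(ctrl.calibration("wrist"))
E
```

```text
[0.56200368 0.02418315 0.1       ] [0.53508224 0.02618837 0.1       ] [0.54909223 0.00631925 0.07431951]
{'fovy': 63.465363165247304, 'cx': 281.7202084481923, 'cy': 207.01264814110476, 'T_tool_cam': array([[ 4.14499629e-04, -9.57992650e-01, -2.86792453e-01,
         7.38060306e-02],
       [ 9.99998646e-01,  8.53872129e-04, -1.40695528e-03,
         2.42622394e-04],
       [ 1.59273690e-03, -2.86791482e-01,  9.57991706e-01,
        -1.51060189e-01],
       [ 0.00000000e+00,  0.00000000e+00,  0.00000000e+00,
         1.00000000e+00]])}
```

View pics/zoom.png

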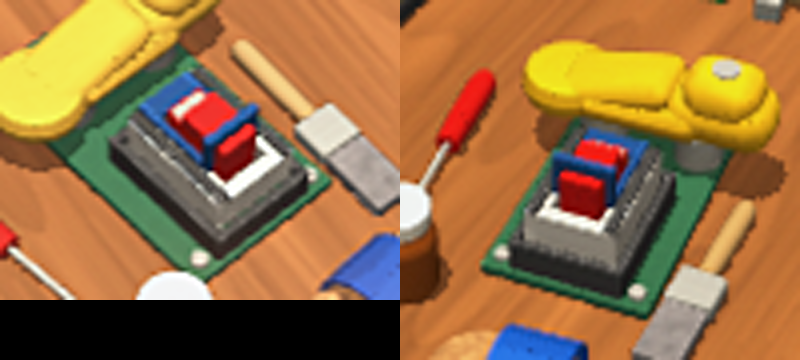

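Run:
```python
from h import *
# bolts at +y end, zoom coords/4
P=lambda n,z,u,v:plane(n,u,v,z)
s=[(245+200/4,170+258/4),(245+310/4,170+175/4)]
d=[(240+(502-400)/4,175+252/4),(240+(637-400)/4,175+291/4)]
for i in (0,1): print(P("scene",.012,*s[i]),P("side",.012,*d[i]),tri([ray("scene",*s[i]),ray("side",*d[i])]))
# bar top ends / plunger
s=[(245+208/4,170+140/4),(245+254/4,170+108/4)]
d=[(240+(556-400)/4,175+157/4),(240+(617-400)/4,175+168/4)]
for i in (0,1): print(tri([ray("scene",*s[i]),ray("side",*d[i])]))
```

```text
[0.59765143 0.06400941 0.012     ] [0.60338858 0.05768797 0.012     ] [0.59945599 0.06564085 0.01902027]
[0.47789623 0.04857894 0.012     ] [0.48422256 0.04027877 0.012     ] [0.48057918 0.05048112 0.02063959]
[0.56836855 0.02714458 0.10978678]
[0.51954657 0.0187758  0.11014781]
```

Request:
arm_command(twist=[[0,0,-8],[0,0,-8],[0,0,-8],[0,0,-8],[0,0,-8]], xyz=[[0,0,-1],[0,0,-1],[0,0,-1],[0,0,0],[0,0,0]], claw=[8.5,8.5,8.5,8.5,8.5])

```text
t: 0.6
position: [0.2515, -0.517, 0.252]
ee_rot: [-180.0, -0.0, 66.3]
wrist_force: [-0.3, 0.1, -0.1]
gripper_width: 0.085
grasp_force: 0.0
```

Request:
arm_command(twist=[[0,0,-8],[0,0,-8],[0,0,-8],[0,0,-8],[0,0,0]], xyz=[[0,0,0],[0,0,0],[0,0,0],[0,0,0],[0,0,0]], claw=[8.5,8.5,8.5,8.5,8.5])

```text
t: 1.1
position: [0.2514, -0.5168, 0.2515]
ee_rot: [-180.0, -0.1, 97.9]
wrist_force: [0.0, -0.5, -0.1]
gripper_width: 0.0848
grasp_force: 0.0
```

Request:
arm_command(twist=[[0,0,0],[0,0,0],[0,0,0],[0,0,0],[0,0,0]], xyz=[[3.1,2.4,0],[3.1,2.4,0],[3.1,2.4,0],[3.1,2.4,0],[3.1,2.4,0]], claw=[8.5,8.5,8.5,8.5,8.5])

```text
t: 1.6
position: [0.3494, -0.3455, 0.2518]
ee_rot: [-180.0, -0.0, 97.7]
wrist_force: [0.2, -0.6, -0.4]
gripper_width: 0.0852
grasp_force: 0.0
```

Request:
arm_command(twist=[[0,0,0],[0,0,0],[0,0,0],[0,0,0],[0,0,0]], xyz=[[3.1,2.4,0],[3.1,2.4,0],[3.1,2.4,0],[3.1,2.4,0],[3.1,2.4,0]], claw=[8.5,8.5,8.5,8.5,8.5])

```text
t: 2.1
position: [0.4469, -0.1753, 0.2519]
ee_rot: [-180.0, 0.0, 97.7]
wrist_force: [0.6, 0.2, 0.6]
gripper_width: 0.0851
grasp_force: 0.0
```

Request:
arm_command(twist=[[0,0,0],[0,0,0],[0,0,0],[0,0,0],[0,0,0]], xyz=[[3.1,2.4,0],[3.1,2.4,0],[3.1,2.4,0],[3.1,2.4,0],[0,0,0]], claw=[8.5,8.5,8.5,8.5,8.5])

```text
t: 2.6
position: [0.5261, -0.0373, 0.2515]
ee_rot: [180.0, -0.1, 98.0]
wrist_force: [-0.7, -0.5, -0.3]
gripper_width: 0.085
grasp_force: 0.0
```

Run:
```python
from h import *
T=pose();np.save("w1.npy",T);im=ctrl.camera("wrist");cv2.imwrite("pics/w1.png",im[:,:,::-1]);print(T[:3,3])
```

```text
[ 0.52606922 -0.03725328  0.25150312]
```

View pics/w1.png

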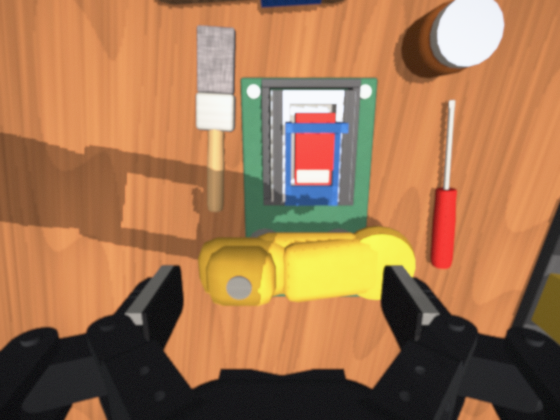

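The wrist view shows the jack nearly square: the blue bar at rows 122–133, columns 285–349, the red plunger at columns 294–335, rows 113–186, and the foot bolts at (253,91) and (365,91).

Run:
```python
from h import *
im=cv2.imread("pics/w1.png");T=np.load("w1.npy");h=cv2.cvtColor(im,cv2.COLOR_BGR2HSV)
roi=np.zeros(h.shape[:2],np.uint8);roi[85:215,255:365]=1
red=(((h[...,0]<8)|(h[...,0]>172))&(h[...,1]>150)&(h[...,2]>90)).astype(np.uint8)*roi
blue=((abs(h[...,0].astype(int)-112)<12)&(h[...,1]>120)&(h[...,2]>60)).astype(np.uint8)*roi
for r in range(106,212,4):
    f=lambda m:(np.flatnonzero(m[r])[[0,-1]].tolist()+[int(m[r].sum())]) if m[r].any() else None
    print(r,f(red),f(blue))
for r in range(118,140):print(r,int(blue[r].sum()),end=';')
c=cv2.resize(im[90:215,255:370],None,fx=5,fy=4.6,interpolation=2);cv2.imwrite("pics/w1z.png",c)
for u,v in((253.5,91.5),(365,91.5)):print(plane("wrist",u,v,.015,T))
```

```text
106 None None
110 None None
114 [296, 334, 39] None
118 [296, 334, 39] None
122 None None
126 None [286, 347, 62]
130 None [286, 347, 62]
134 [296, 333, 38] [286, 339, 8]
138 [296, 333, 38] [286, 339, 8]
142 [296, 333, 38] [286, 339, 8]
146 [296, 333, 38] [286, 339, 8]
150 [296, 332, 37] [286, 338, 8]
154 [295, 332, 38] [286, 338, 8]
158 [295, 332, 38] [286, 338, 8]
162 [295, 332, 38] [286, 338, 8]
166 [295, 332, 38] [286, 337, 7]
170 [295, 331, 3] [286, 337, 8]
174 [295, 295, 1] [286, 337, 9]
178 None [286, 337, 9]
182 None [286, 337, 9]
186 None [286, 337, 17]
190 None [286, 336, 51]
194 None [286, 336, 51]
198 None [287, 336, 50]
202 None [286, 336, 51]
206 None None
210 None None
118 0;119 0;120 0;121 0;122 0;123 16;124 62;125 62;126 62;127 62;128 62;129 62;130 62;131 62;132 18;133 9;134 8;135 8;136 8;137 8;138 8;139 8;[0.48438918 0.04597816 0.015     ]
[0.60381748 0.06289042 0.015     ]
```

View pics/w1z.png

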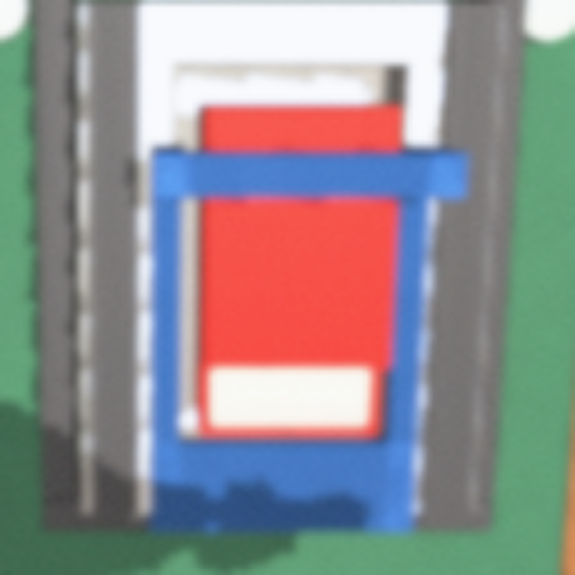

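Run:
```python
from h import *
T=np.load("w1.npy");g=lambda u,v,z:plane("wrist",u,v,z,T)
A,B,C,D=[g(u,v,.0975) for u,v in((295.8,112.8),(335,112.8),(295,169.2),(332.5,169.2))]
e,f=g(285.5,132,.11),g(348.3,132,.11);e2,f2=g(285.5,123.2,.11),g(348.3,123.2,.11)
an=lambda p,q:np.degrees(np.arctan2(q[1]-p[1],q[0]-p[0]))
L=np.linalg.norm
print("top",L(B-A),L(D-C),L(A-C),L(B-D),an(A,B),an(C,D),an(C,A)-90,an(D,B)-90)
print("bar",L(f-e),L(e-e2),an(e,f),"bolts",an(g(253.5,91.5,.015),g(365,91.5,.015)))
y=np.radians(8.2);X=np.array([np.cos(y),np.sin(y),0]);Y=np.array([-np.sin(y),np.cos(y),0])
mid=(A+B+C+D)/4; org=mid-9*.001*Y
print("origin",org,"bar -y mid",(e+f)/2,"bar y",((e+f)/2-org)@Y,"x",((e+f)/2-org)@X)
Rt=T[:3,:3]; q=org-T[:3,3];print("TCP->origin in tool (cm)",Rt.T@q*100)
# triangulated check
for n in("scene","side"):print(n,proj(n,org),proj(n,(e+f)/2))
```

```text
top 0.03395710921202249 0.0340341050966339 0.04932508343918281 0.0493302162070769 8.05691459066202 8.047998078950302 7.890379737679282 7.979825541039432
bar 0.052994420475803786 0.0072161217231144536 8.053971776586973 bolts 8.060074337460161
origin [5.51010944e-01 4.70581699e-04 9.75000000e-02] bar -y mid [0.54897559 0.01863773 0.11      ] bar y 0.018271708738466234 x 0.0005766178334656708
TCP->origin in tool (cm) [ 3.36372499  2.98679177 15.40733102]
scene [296.50886451 198.64749994] [300.54169803 200.01242022]
side [287.68789461 214.30486276] [285.42625269 214.84812096]
```

Request:
arm_command(twist=[[0,0,0],[0,0,0],[0,0,0],[0,0,0],[0,0,0]], xyz=[[1.63,1.5,0],[1.63,1.49,0],[0,0,0],[0,0,0],[0,0,0]], claw=[0,0,0,0,0])

```text
t: 3.15
position: [0.5487, -0.0056, 0.252]
ee_rot: [-180.0, 0.0, 97.8]
wrist_force: [-0.8, -0.6, 0.1]
gripper_width: 0.0117
grasp_force: 0.0
```

Request:
arm_command(twist=[[0,0,0],[0,0,0],[0,0,0],[0,0,0],[0,0,0]], xyz=[[0,0,3],[0,0,3],[0,0,3],[0,0,2],[0,0,0]], claw=[0,0,0,0,0])

```text
t: 3.65
position: [0.5468, -0.0053, 0.1394]
ee_rot: [-179.6, -0.0, 97.9]
wrist_force: [-0.7, -1.0, -0.6]
gripper_width: -0.0001
grasp_force: 0.0
```

Run:
```python
from h import *
T=pose();im=ctrl.camera("wrist");s=ctrl.camera("side");sc=ctrl.camera("scene")
a=im[:,:,::-1];b=cv2.resize(s[170:260,240:340],None,fx=2.4,fy=2.4,interpolation=2)[:,:,::-1];c=cv2.resize(sc[150:240,245:345],None,fx=2.4,fy=2.4,interpolation=2)[:,:,::-1]
r=np.zeros((420,240,3),np.uint8);r[:210]=b[:210];r[210:]=c[:210]
cv2.imwrite("pics/w2.png",np.hstack([a,r]));st=ctrl.read_state();print(T[:3,3],st['ee_rot'],st['wrist_force'],st['gripper_width'],st['t'])
print(T[:3,:3].T@(np.array([.55101,.00047,.0975])-T[:3,3])*100)
```

```text
[ 0.54681357 -0.00531477  0.13939091] [1.79872061e+02 3.27835084e-02 9.78903037e+01] [-0.08481283  1.14336551  0.06455968] 0.0002723441662161945 3.8
[0.51265419 0.52258526 4.18608494]
```

View pics/w2.png

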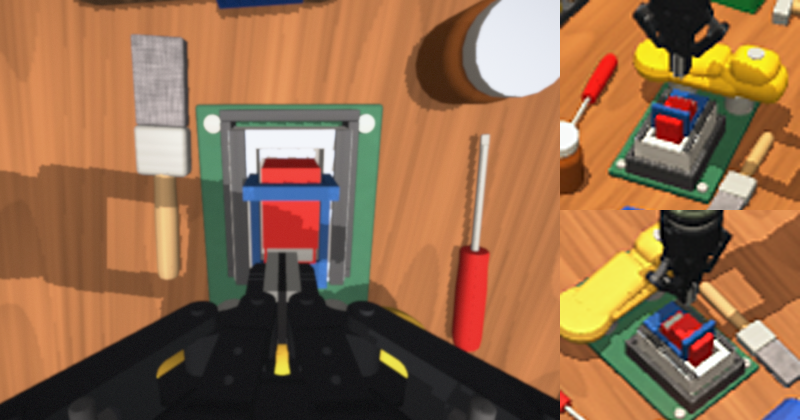

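Request:
arm_command(twist=[[0,0,0],[0,0,0],[0,0,0]], xyz=[[0.41,0.52,0],[0,0,1.0],[0,0,0]], claw=[0,0,0])

```text
t: 4.1
position: [0.5535, 0.0006, 0.1312]
ee_rot: [-179.9, -0.0, 98.0]
wrist_force: [0.2, -0.0, 0.5]
gripper_width: -0.0004
grasp_force: 0.0
```

Run:
```python
from h import *
T=pose();st=ctrl.read_state();print(T[:3,3],st['ee_rot'],st['wrist_force'])
print(T[:3,:3].T@(np.array([.55101,.00047,.0975])-T[:3,3])*100)
T=pose();im=ctrl.camera("wrist")[:,:,::-1];cv2.imwrite("pics/w3.png",im[80:380,150:430])
print(proj("wrist",[.55101,.00047,.0975],T))
```

```text
[0.55354402 0.0005939  0.13122883] [-1.79918104e+02 -5.87540644e-03  9.79648748e+01] [ 0.2223328  -0.00802795  0.45590543]
[ 0.0224964  -0.24785342  3.37324318]
[276.26269438 236.31765491]
```

View pics/w3.png

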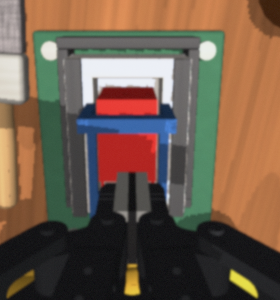

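Request:
arm_command(twist=[[0,0,0],[0,0,0],[0,0,0]], xyz=[[-0.1,-0.2,0],[0,0,0],[0,0,0]], claw=[0,0,0])

```text
t: 4.45
position: [0.5522, -0.001, 0.1322]
ee_rot: [180.0, 0.0, 97.9]
wrist_force: [-0.2, 0.2, 0.3]
gripper_width: -0.0003
grasp_force: 0.0
```

```bash
cat > st.py <<'E'
from h import *
T=pose();st=ctrl.read_state();X=T[:3,:3].T@(T[:3,3]-np.array([.55101,.00047,.0975]))*1000
print("t",st['t'],"tool mm: jy %.1f jx %.1f tip z %.1f"%(X[0],X[1],T[2,3]*1000-22),"F tool",np.round(T[:3,:3].T@st['wrist_force'],1),st['ee_rot'])
E
python3 st.py
```

```text
t 4.45 tool mm: jy -1.6 jx 1.0 tip z 110.2 F tool [ 0.2 -0.1 -0.3] [1.79983752e+02 8.97399585e-03 9.79377955e+01]
```

Request:
arm_command(twist=[[0,0,0],[0,0,0],[0,0,0]], xyz=[[0,0,0.5],[0,0,0.5],[0,0,0]], claw=[0,0,0])

```text
t: 4.75
position: [0.5515, -0.0009, 0.121]
ee_rot: [-179.9, -0.0, 97.9]
wrist_force: [-0.9, -0.3, 0.1]
gripper_width: -0.0004
grasp_force: 0.0
```

Request:
arm_command(twist=[[0,0,0],[0,0,0],[0,0,0]], xyz=[[0,0,0.2],[0,0,0.2],[0,0,0]], claw=[0,0,0])

```text
t: 5.05
position: [0.5521, -0.0009, 0.1177]
ee_rot: [-180.0, -0.0, 97.9]
wrist_force: [-0.6, -0.0, 0.7]
gripper_width: 0.0001
grasp_force: 0.0
```

Request:
arm_command(twist=[[0,0,0],[0,0,0],[0,0,0]], xyz=[[0,0,0.2],[0,0,0.2],[0,0,0]], claw=[0,0,0])

```text
t: 5.35
position: [0.552, -0.0009, 0.1137]
ee_rot: [-180.0, -0.0, 97.9]
wrist_force: [-0.1, 0.2, -0.8]
gripper_width: -0.0001
grasp_force: 0.0
```

```bash
python3 st.py
```

```text
t 5.35 tool mm: jy -1.4 jx 0.8 tip z 91.7 F tool [ 0.2 -0.1  0.8] [-1.79966216e+02 -2.58380879e-03  9.79420080e+01]
```

Request:
arm_command(twist=[[0,0,0],[0,0,0]], xyz=[[0,0,0.2],[0,0,0]], claw=[0,0])

```text
t: 5.55
position: [0.5521, -0.0009, 0.1118]
ee_rot: [-180.0, 0.0, 97.9]
wrist_force: [-0.7, -0.0, 0.2]
gripper_width: 0.0001
grasp_force: 0.0
```

Request:
arm_command(twist=[[0,0,0],[0,0,0]], xyz=[[0,0,0.2],[0,0,0]], claw=[0,0])

```text
t: 5.75
position: [0.5521, -0.0009, 0.1098]
ee_rot: [-180.0, 0.0, 97.9]
wrist_force: [-0.0, 0.1, -0.4]
gripper_width: 0.0002
grasp_force: 0.0
```

```bash
python3 st.py
python3 - <<'E'
from h import *
b=ctrl.camera("side")[180:250,250:330];c=ctrl.camera("scene")[160:230,260:340];w=ctrl.camera("wrist")[80:380,150:430]
f=lambda m:cv2.resize(m[:,:,::-1],(400,350),interpolation=2)
cv2.imwrite("pics/c1.png",np.hstack([f(b),f(c)]));cv2.imwrite("pics/c1w.png",w[:,:,::-1])
E
```

```text
t 5.75 tool mm: jy -1.5 jx 0.8 tip z 87.8 F tool [ 0.1 -0.   0.4] [-1.79976579e+02  3.63875809e-04  9.79418926e+01]
```

View pics/c1.png

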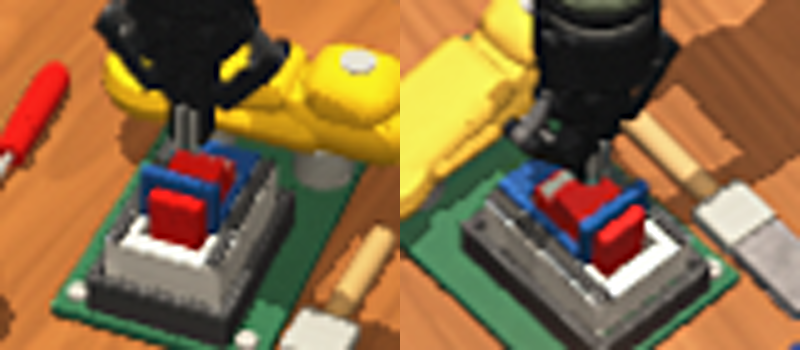

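Run:
```python
from h import *
print(tri([ray("side",288.5,209),ray("scene",300,195.5)]))
T=pose()
for p in([0,0,.022],[0,0,.012],[.011,0,.022],[-.011,0,.022]):
    q=T[:3,:3]@np.array(p)+T[:3,3];print(p,q.round(4),"side zoom",(proj("side",q)-[250,180])*5,"scene zoom",(proj("scene",q)-[260,160])*5+[400,0])
q=[.55101,.00047,.0975];print("side zoom",(proj("side",q)-[250,180])*5,"scene zoom",(proj("scene",q)-[260,160])*5+[400,0])
```

```text
[0.54566094 0.0091325  0.12585897]
[0, 0, 0.022] [ 0.5522 -0.0009  0.088 ] side zoom [187.77168398 180.5657071 ] scene zoom [579.21216158 201.40035322]
[0, 0, 0.012] [ 0.5522 -0.0009  0.098 ] side zoom [187.8302029  169.11600172] scene zoom [579.72605516 192.18532595]
[0.011, 0, 0.022] [0.5507 0.01   0.088 ] side zoom [181.44320167 190.99963541] scene zoom [591.13904771 212.17055812]
[-0.011, 0, 0.022] [ 0.5538 -0.0118  0.088 ] side zoom [194.02868742 170.2496278 ] scene zoom [567.34830933 190.68706911]
side zoom [188.44117628 171.52428496] scene zoom [582.54502989 193.23618489]
```

View pics/c1w.png

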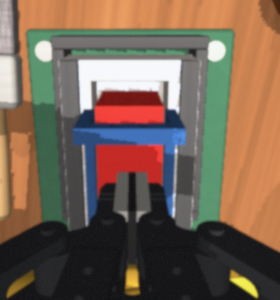

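Run:
```python
from h import *
T=pose()
for z in (-.02,-.01,0,.01,.022):
    for x in (-.011,.011):
        q=T[:3,:3]@np.array([x,0,z])+T[:3,3];print(z,x,"wrist crop",proj("wrist",q,T)-[150,80],"side",(proj("side",q)-[250,180])*5,"scene",(proj("scene",q)-[260,160])*5+[400,0])
im=cv2.imread("pics/c1w.png");print(im[140:200:3,126].tolist())
```

```text
-0.02 -0.011 wrist crop [130.15557508 225.03953258] side [194.40552366 121.47277769] scene [569.28921065 151.25582872]
-0.02 0.011 wrist crop [130.10841191 179.40491565] side [181.56269827 142.0855068 ] scene [593.58582283 172.97276104]
-0.01 -0.011 wrist crop [130.24329225 213.0437353 ] side [194.31440232 133.26732228] scene [568.81983572 160.7916229 ]
-0.01 0.011 wrist crop [130.20269107 169.77492621] side [181.53379811 153.91535251] scene [592.99406132 182.45289164]
0 -0.011 wrist crop [130.32105147 202.40974022] side [194.22416432 144.94752998] scene [568.35504423 170.23430024]
0 0.011 wrist crop [130.28585317 161.28047014] side [181.50518134 165.62919491] scene [592.40810938 191.83995179]
0.01 -0.011 wrist crop [130.39045736 192.91810866] side [194.13479686 156.51505534] scene [567.89476937 179.58521804]
0.01 0.011 wrist crop [130.35975507 153.73188277] side [181.47684382 177.22873197] scene [591.82788188 201.13530535]
0.022 -0.011 wrist crop [130.4644985  182.79258204] side [194.02868742 170.2496278 ] scene [567.34830933 190.68706911]
0.022 0.011 wrist crop [130.43825524 145.71361185] side [181.44320167 190.99963541] scene [591.13904771 212.17055812]
[[163, 101, 57], [118, 73, 68], [48, 44, 185], [38, 41, 196], [38, 41, 196], [38, 41, 197], [37, 42, 196], [38, 43, 196], [37, 41, 195], [36, 40, 195], [42, 45, 187], [82, 85, 102], [86, 90, 91], [84, 88, 89], [87, 89, 90], [85, 89, 90], [86, 89, 90], [86, 90, 91], [82, 86, 87], [82, 85, 87]]
```

Request:
arm_command(twist=[[0,0,0],[0,0,0],[0,0,0]], xyz=[[0,0,0.2],[0,0,0.2],[0,0,0]], claw=[0,0,0])

```text
t: 6.2
position: [0.5519, -0.0009, 0.1056]
ee_rot: [-180.0, -0.0, 97.9]
wrist_force: [-0.3, 0.4, -0.6]
gripper_width: -0.0002
grasp_force: 0.0
```

Request:
arm_command(twist=[[0,0,0],[0,0,0],[0,0,0]], xyz=[[0,0,0.2],[0,0,0.2],[0,0,0]], claw=[0,0,0])

```text
t: 6.5
position: [0.552, -0.0009, 0.1016]
ee_rot: [-180.0, -0.0, 97.9]
wrist_force: [0.2, -0.2, -0.3]
gripper_width: -0.0001
grasp_force: 0.0
```

```bash
python3 st.py
python3 - <<'E'
from h import *
w=ctrl.camera("wrist");s=ctrl.camera("side")
print("wrist col 276:",[ (r,w[r,276].tolist()) for r in range(220,275,3)])
print("side col 287:",[ (r,s[r,287].tolist()) for r in range(196,224,1)])
E
```

```text
t 6.5 tool mm: jy -1.5 jx 0.8 tip z 79.6 F tool [-0.2  0.2  0.3] [-1.79962027e+02 -7.93498438e-04  9.79439715e+01]
wrist col 276: [(220, [71, 121, 194]), (223, [69, 117, 190]), (226, [63, 109, 175]), (229, [62, 77, 124]), (232, [191, 47, 55]), (235, [207, 46, 42]), (238, [207, 47, 41]), (241, [205, 45, 40]), (244, [206, 45, 41]), (247, [204, 44, 39]), (250, [195, 46, 43]), (253, [107, 89, 86]), (256, [97, 96, 92]), (259, [95, 94, 91]), (262, [96, 94, 91]), (265, [96, 94, 90]), (268, [95, 93, 90]), (271, [92, 92, 88]), (274, [92, 90, 87])]
side col 287: [(196, [24, 24, 24]), (197, [25, 25, 25]), (198, [24, 24, 25]), (199, [23, 25, 25]), (200, [19, 19, 20]), (201, [18, 19, 18]), (202, [26, 25, 24]), (203, [63, 60, 56]), (204, [60, 58, 54]), (205, [56, 55, 51]), (206, [56, 54, 50]), (207, [56, 55, 50]), (208, [57, 56, 51]), (209, [56, 55, 50]), (210, [54, 56, 52]), (211, [52, 55, 51]), (212, [148, 34, 30]), (213, [189, 20, 14]), (214, [165, 25, 25]), (215, [72, 54, 94]), (216, [32, 81, 142]), (217, [20, 55, 98]), (218, [10, 42, 77]), (219, [255, 37, 42]), (220, [255, 36, 26]), (221, [213, 24, 19]), (222, [149, 15, 13]), (223, [145, 15, 13])]
```

Run:
```python
from h import *
T=pose();w=ctrl.camera("wrist");h=cv2.cvtColor(w,cv2.COLOR_RGB2HSV)
print("wrist grey span row 256",[ (c,int(h[256,c,1])) for c in range(262,302,3)])
p=tri([ray("wrist",281,251,T),ray("side",287.5,211.5)]);print(p,"tool",T[:3,:3].T@(p-T[:3,3]))
s=ctrl.camera("scene")
print([(r,c,s[r,c].tolist()) for r in range(194,206,2) for c in (296,299,302)])
for z in(-.015,-.01,0.01):
  for x in(0,.011):print(z,x,proj("scene",T[:3,:3]@[x,0,z]+T[:3,3]),proj("side",T[:3,:3]@[x,0,z]+T[:3,3]),proj("wrist",T[:3,:3]@[x,0,z]+T[:3,3],T))
```

```text
wrist grey span row 256 [(262, 205), (265, 199), (268, 47), (271, 16), (274, 13), (277, 15), (280, 9), (283, 11), (286, 13), (289, 16), (292, 10), (295, 23), (298, 186), (301, 206)]
[0.54916518 0.00955749 0.11627631] tool [ 0.01077256 -0.00153142 -0.01437039]
[(194, 296, [10, 11, 11]), (194, 299, [58, 56, 51]), (194, 302, [52, 56, 55]), (196, 296, [5, 13, 14]), (196, 299, [47, 56, 51]), (196, 302, [139, 44, 40]), (198, 296, [147, 30, 27]), (198, 299, [166, 44, 39]), (198, 302, [211, 28, 20]), (200, 296, [194, 33, 29]), (200, 299, [205, 28, 19]), (200, 302, [69, 86, 148]), (202, 296, [201, 29, 20]), (202, 299, [102, 87, 144]), (202, 302, [31, 81, 137]), (204, 296, [90, 98, 164]), (204, 299, [40, 98, 163]), (204, 302, [229, 41, 42])]
-0.015 0 [296.1553134  194.88963758] [287.61215886 209.43866497] [280.17960546 277.10664305]
-0.015 0.011 [298.57545566 197.05971095] [286.32884279 211.51644174] [280.15729195 254.43431151]
-0.01 0 [296.10308231 195.83041383] [287.60643959 210.6077796 ] [280.22360998 271.84530117]
-0.01 0.011 [298.51713832 197.99768423] [286.3262391  212.68721484] [280.20290025 249.77502471]
0.01 0 [295.89669269 199.54786379] [287.58383888 215.22775028] [280.37556788 253.67665849]
0.01 0.011 [298.28670661 201.70393716] [286.31595087 217.3134155 ] [280.35994072 233.73196654]
```

Request:
arm_command(twist=[[0,0,0],[0,0,0],[0,0,0],[0,0,0]], xyz=[[0,0,0.2],[0,0,0.2],[0,0,0.2],[0,0,0]], claw=[0,0,0,0])

```text
t: 7.1
position: [0.552, -0.0009, 0.0956]
ee_rot: [-180.0, -0.0, 97.9]
wrist_force: [0.2, 0.5, 0.5]
gripper_width: -0.0001
grasp_force: 0.0
```

Request:
arm_command(twist=[[0,0,0],[0,0,0],[0,0,0],[0,0,0]], xyz=[[0,0,0.2],[0,0,0.2],[0,0,0.2],[0,0,0]], claw=[0,0,0,0])

```text
t: 7.5
position: [0.552, -0.0009, 0.0897]
ee_rot: [-180.0, -0.0, 97.9]
wrist_force: [0.6, 0.3, -0.5]
gripper_width: 0.0
grasp_force: 0.0
```

Request:
arm_command(twist=[[0,0,0],[0,0,0],[0,0,0]], xyz=[[0,0,0.2],[0,0,0.2],[0,0,0]], claw=[0,0,0])

```text
t: 7.8
position: [0.5524, -0.0009, 0.0861]
ee_rot: [180.0, 0.0, 97.9]
wrist_force: [0.7, -0.2, 2.8]
gripper_width: -0.0
grasp_force: 1.2
```

```bash
python3 st.py
python3 - <<'E'
from h import *
T=pose();w=ctrl.camera("wrist");s=ctrl.camera("side")
print("wrist col 274:",[ (r,w[r,274].tolist()) for r in range(180,262,4)])
print("side col 287:",[ (r,s[r,287].tolist()) for r in range(206,224,1)])
E
```

```text
t 7.8 tool mm: jy -1.5 jx 1.2 tip z 64.1 F tool [-0.3  0.7 -2.8] [1.79970646e+02 9.58297118e-03 9.79402798e+01]
wrist col 274: [(180, [132, 31, 30]), (184, [130, 29, 26]), (188, [122, 24, 23]), (192, [129, 28, 26]), (196, [167, 37, 32]), (200, [251, 74, 66]), (204, [251, 74, 66]), (208, [251, 73, 66]), (212, [251, 73, 64]), (216, [166, 53, 67]), (220, [32, 53, 84]), (224, [59, 101, 165]), (228, [71, 121, 196]), (232, [49, 84, 136]), (236, [49, 85, 136]), (240, [60, 85, 136]), (244, [216, 49, 48]), (248, [216, 45, 41]), (252, [146, 84, 80]), (256, [104, 101, 97]), (260, [103, 101, 97])]
side col 287: [(206, [26, 25, 25]), (207, [93, 90, 82]), (208, [85, 82, 75]), (209, [75, 72, 67]), (210, [76, 72, 66]), (211, [77, 73, 68]), (212, [76, 73, 67]), (213, [76, 73, 66]), (214, [79, 74, 66]), (215, [53, 70, 97]), (216, [33, 68, 118]), (217, [26, 58, 103]), (218, [10, 48, 85]), (219, [122, 30, 44]), (220, [253, 32, 25]), (221, [250, 32, 23]), (222, [180, 21, 17]), (223, [141, 14, 11])]
```

Request:
arm_command(twist=[[0,0,0],[0,0,0],[0,0,0]], xyz=[[0,0,0.2],[0,0,0.2],[0,0,0]], claw=[0,0,0])

```text
t: 8.2
position: [0.5524, -0.0009, 0.0819]
ee_rot: [180.0, 0.0, 97.9]
wrist_force: [0.4, 0.6, 2.6]
gripper_width: 0.0
grasp_force: 1.6
```

Request:
arm_command(twist=[[0,0,0],[0,0,0],[0,0,0]], xyz=[[0,0,0.2],[0,0,0.2],[0,0,0]], claw=[0,0,0])

```text
t: 8.5
position: [0.5525, -0.0009, 0.0781]
ee_rot: [180.0, 0.0, 97.9]
wrist_force: [0.1, -0.4, 6.3]
gripper_width: 0.0
grasp_force: 3.1
```

Request:
arm_command(twist=[[0,0,0],[0,0,0],[0,0,0]], xyz=[[0,0,0.2],[0,0,0.2],[0,0,0]], claw=[0,0,0])

```text
t: 8.8
position: [0.5525, -0.0009, 0.0744]
ee_rot: [180.0, 0.0, 97.9]
wrist_force: [-0.3, -0.1, 6.6]
gripper_width: 0.0001
grasp_force: 3.7
```

Request:
arm_command(twist=[[0,0,0],[0,0,0],[0,0,0]], xyz=[[0,0,0.2],[0,0,0.2],[0,0,0]], claw=[0,0,0])

```text
t: 9.1
position: [0.5525, -0.0009, 0.0706]
ee_rot: [180.0, 0.0, 97.9]
wrist_force: [-1.1, -0.3, 8.6]
gripper_width: -0.0003
grasp_force: 4.3
```

Request:
arm_command(twist=[[0,0,0],[0,0,0],[0,0,0]], xyz=[[0,0,0.2],[0,0,0.1],[0,0,0]], claw=[0,0,0])

```text
t: 9.4
position: [0.5525, -0.0009, 0.0678]
ee_rot: [179.9, 0.0, 97.9]
wrist_force: [-1.0, 0.4, 8.6]
gripper_width: -0.0001
grasp_force: 4.8
```

Request:
arm_command(twist=[[0,0,0],[0,0,0],[0,0,0]], xyz=[[0,0,0.1],[0,0,0.1],[0,0,0]], claw=[0,0,0])

```text
t: 9.7
position: [0.5525, -0.0009, 0.0659]
ee_rot: [179.9, 0.0, 97.9]
wrist_force: [-2.2, 0.1, 10.5]
gripper_width: 0.0003
grasp_force: 5.1
```

Request:
arm_command(twist=[[0,0,0],[0,0,0]], xyz=[[0,0,0.1],[0,0,0]], claw=[0,0])

```text
t: 9.9
position: [0.5525, -0.0009, 0.065]
ee_rot: [179.9, 0.0, 97.9]
wrist_force: [-1.6, -0.0, 11.1]
gripper_width: 0.0003
grasp_force: 5.2
```

Request:
arm_command(twist=[[0,0,0],[0,0,0]], xyz=[[0,0,0.1],[0,0,0]], claw=[0,0])

```text
t: 10.1
position: [0.5525, -0.0009, 0.064]
ee_rot: [179.9, 0.0, 97.9]
wrist_force: [-2.1, 0.4, 10.3]
gripper_width: 0.0001
grasp_force: 5.4
```

Request:
arm_command(twist=[[0,0,0],[0,0,0]], xyz=[[0,0,0.05],[0,0,0]], claw=[0,0])

```text
t: 10.3
position: [0.5525, -0.0009, 0.0636]
ee_rot: [179.9, 0.0, 97.9]
wrist_force: [-1.4, -0.3, 10.4]
gripper_width: -0.0
grasp_force: 5.4
```

Request:
arm_command(twist=[[0,0,0],[0,0,0]], xyz=[[0,0,0.05],[0,0,0]], claw=[0,0])

```text
t: 10.5
position: [0.5525, -0.0009, 0.0631]
ee_rot: [179.9, 0.0, 97.9]
wrist_force: [-2.8, 0.6, 10.4]
gripper_width: -0.0001
grasp_force: 5.5
```

Request:
arm_command(twist=[[0,0,0],[0,0,0]], xyz=[[0,0,0.05],[0,0,0]], claw=[0,0])

```text
t: 10.7
position: [0.5526, -0.0009, 0.0627]
ee_rot: [179.9, 0.0, 97.9]
wrist_force: [-3.2, -0.4, 12.7]
gripper_width: -0.0
grasp_force: 5.8
```

Request:
arm_command(twist=[[0,0,0],[0,0,0]], xyz=[[0,0,0.05],[0,0,0]], claw=[0,0])

```text
t: 10.9
position: [0.5526, -0.0009, 0.0627]
ee_rot: [179.9, 0.0, 97.9]
wrist_force: [-2.0, 0.5, 14.8]
gripper_width: 0.0003
grasp_force: 7.3
```

Request:
arm_command(twist=[[0,0,0],[0,0,0]], xyz=[[0,0,0.05],[0,0,0]], claw=[0,0])

```text
t: 11.1
position: [0.5526, -0.0009, 0.0627]
ee_rot: [179.9, 0.0, 97.9]
wrist_force: [-4.5, 0.1, 16.5]
gripper_width: -0.0002
grasp_force: 8.8
```

Request:
arm_command(twist=[[0,0,0],[0,0,0],[0,0,0],[0,0,0]], xyz=[[0,0,0.05],[0.2,0,0],[0.2,0,0],[0,0,0]], claw=[0,0,0,0])

```text
t: 11.5
position: [0.5532, 0.0015, 0.0627]
ee_rot: [179.8, 0.2, 98.0]
wrist_force: [-1.9, -6.2, 18.4]
gripper_width: -0.0
grasp_force: 9.1
```

Request:
arm_command(twist=[[0,0,0],[0,0,0],[0,0,0]], xyz=[[0.15,0,0],[0.15,0,0],[0,0,0]], claw=[0,0,0])

```text
t: 11.8
position: [0.5535, 0.0043, 0.0626]
ee_rot: [179.7, 0.2, 98.0]
wrist_force: [-1.1, -5.8, 16.4]
gripper_width: 0.0002
grasp_force: 8.4
```

```bash
python3 st.py
```

```text
t 11.8 tool mm: jy 3.6 jx 2.8 tip z 40.6 F tool [ -5.7  -1.8 -16.4] [179.68809777   0.23433248  98.01973616]
```

Request:
arm_command(twist=[[0,0,0],[0,0,0],[0,0,0]], xyz=[[0.15,0,0],[0.15,0,0],[0,0,0]], claw=[0,0,0])

```text
t: 12.1
position: [0.5535, 0.0073, 0.0627]
ee_rot: [179.6, 0.2, 98.0]
wrist_force: [-0.7, -5.8, 16.4]
gripper_width: 0.0
grasp_force: 8.1
```

Request:
arm_command(twist=[[0,0,0],[0,0,0],[0,0,0]], xyz=[[0.15,0,0],[0.15,0,0],[0,0,0]], claw=[0,0,0])

```text
t: 12.4
position: [0.5532, 0.0097, 0.0626]
ee_rot: [179.6, 0.3, 98.0]
wrist_force: [0.3, -8.3, 15.9]
gripper_width: -0.0001
grasp_force: 8.7
```

Request:
arm_command(twist=[[0,0,0],[0,0,0],[0,0,0]], xyz=[[0.15,0,0],[0.15,0,0],[0,0,0]], claw=[0,0,0])

```text
t: 12.7
position: [0.5528, 0.0127, 0.0626]
ee_rot: [179.6, 0.3, 98.0]
wrist_force: [0.2, -7.7, 15.6]
gripper_width: 0.0001
grasp_force: 8.6
```

```bash
python3 st.py
```

```text
t 12.7 tool mm: jy 12.0 jx 3.2 tip z 40.6 F tool [ -7.8  -0.7 -15.6] [179.63424325   0.29344368  98.04205179]
```

Request:
arm_command(twist=[[0,0,0],[0,0,0],[0,0,0]], xyz=[[0.15,0,0.03],[0.15,0,0],[0,0,0]], claw=[0,0,0])

```text
t: 13.0
position: [0.5525, 0.0155, 0.0626]
ee_rot: [179.6, 0.3, 98.0]
wrist_force: [-0.4, -8.7, 18.1]
gripper_width: 0.0001
grasp_force: 9.6
```

Request:
arm_command(twist=[[0,0,0],[0,0,0],[0,0,0]], xyz=[[0.15,0,0],[0.15,0,0],[0,0,0]], claw=[0,0,0])

```text
t: 13.3
position: [0.5521, 0.0185, 0.0626]
ee_rot: [179.6, 0.3, 98.0]
wrist_force: [-0.4, -9.2, 17.1]
gripper_width: 0.0004
grasp_force: 9.5
```

Request:
arm_command(twist=[[0,0,0],[0,0,0],[0,0,0]], xyz=[[0.1,0,0],[0.1,0,0],[0,0,0]], claw=[0,0,0])

```text
t: 13.6
position: [0.5518, 0.0205, 0.0626]
ee_rot: [179.6, 0.3, 98.0]
wrist_force: [-0.0, -9.6, 17.2]
gripper_width: -0.0001
grasp_force: 9.5
```

```bash
python3 st.py
```

```text
t 13.6 tool mm: jy 19.9 jx 3.3 tip z 40.6 F tool [ -9.6  -1.2 -17.2] [179.6186731    0.30352894  98.04821866]
```

Request:
arm_command(twist=[[0,0,0],[0,0,0],[0,0,0]], xyz=[[0.1,0,0],[0.1,0,0],[0,0,0]], claw=[0,0,0])

```text
t: 13.9
position: [0.5515, 0.0225, 0.0626]
ee_rot: [179.6, 0.3, 98.0]
wrist_force: [-1.3, -9.0, 17.3]
gripper_width: 0.0003
grasp_force: 9.4
```

Request:
arm_command(twist=[[0,0,0],[0,0,0]], xyz=[[0.1,0,0],[0,0,0]], claw=[0,0])

```text
t: 14.1
position: [0.5514, 0.0232, 0.0626]
ee_rot: [179.6, 0.3, 98.1]
wrist_force: [-1.0, -9.6, 16.8]
gripper_width: 0.0004
grasp_force: 10.5
```

Request:
arm_command(twist=[[0,0,0],[0,0,0]], xyz=[[0.1,0,0],[0,0,0]], claw=[0,0])

```text
t: 14.3
position: [0.5514, 0.0233, 0.0626]
ee_rot: [179.6, 0.4, 98.1]
wrist_force: [-0.1, -13.6, 16.7]
gripper_width: -0.0001
grasp_force: 12.0
```

Request:
arm_command(twist=[[0,0,0],[0,0,0]], xyz=[[0.1,0,0],[0,0,0]], claw=[0,0])

```text
t: 14.5
position: [0.5514, 0.0234, 0.0626]
ee_rot: [179.6, 0.5, 98.1]
wrist_force: [-0.4, -16.0, 17.0]
gripper_width: 0.0
grasp_force: 14.1
```

```bash
python3 st.py
```

```text
t 14.5 tool mm: jy 22.9 jx 3.4 tip z 40.6 F tool [-16.   -2.6 -16.9] [179.61638364   0.50329841  98.12255846]
```

Firm stop, so the keeper is home. I'll back off the bar a little and then lift.

Request:
arm_command(twist=[[0,0,0],[0,0,0],[0,0,0],[0,0,0]], xyz=[[-0.2,0,0],[-0.2,0,0],[-0.2,0,0],[0,0,0]], claw=[0,0,0,0])

```text
t: 14.9
position: [0.5515, 0.0229, 0.0626]
ee_rot: [179.6, -0.1, 97.9]
wrist_force: [-1.6, 3.8, 17.7]
gripper_width: 0.0001
grasp_force: 9.3
```

Request:
arm_command(twist=[[0,0,0],[0,0,0],[0,0,0],[0,0,0],[0,0,0]], xyz=[[0,0,-0.1],[0,0,-0.1],[0,0,-0.1],[0,0,-0.2],[0,0,0]], claw=[0,0,0,0,0])

```text
t: 15.4
position: [0.5497, 0.022, 0.0651]
ee_rot: [179.9, 0.0, 97.9]
wrist_force: [1.3, 0.7, 4.5]
gripper_width: 0.0001
grasp_force: 1.8
```

```bash
python3 st.py
```

```text
t 15.4 tool mm: jy 21.5 jx 1.7 tip z 43.1 F tool [ 0.5  1.4 -4.5] [1.79897655e+02 6.87110127e-03 9.79398639e+01]
```

Request:
arm_command(twist=[[0,0,0],[0,0,0],[0,0,0],[0,0,0],[0,0,0]], xyz=[[-0.1,0,-0.2],[-0.1,0,-0.3],[0,0,-0.5],[0,0,-1],[0,0,0]], claw=[0,0,0,0,0])

```text
t: 15.9
position: [0.5498, 0.0197, 0.0858]
ee_rot: [179.9, 0.0, 97.9]
wrist_force: [0.3, -0.1, 0.1]
gripper_width: 0.0001
grasp_force: 0.0
```

Request:
arm_command(twist=[[0,0,0],[0,0,0],[0,0,0],[0,0,0],[0,0,0]], xyz=[[0,0,-2],[0,0,-3],[0,0,-4],[0,0,-4],[0,0,0]], claw=[0,0,0,0,0])

```text
t: 16.4
position: [0.5523, 0.0199, 0.2205]
ee_rot: [179.3, 0.1, 97.9]
wrist_force: [1.8, 0.1, 1.2]
gripper_width: 0.0002
grasp_force: 0.0
```

Request:
arm_command(twist=[[0,0,0],[0,0,0],[0,0,0],[0,0,0],[0,0,0]], xyz=[[-3,0,-1],[-3,0,0],[-1,0,0],[0,0,0],[0,0,0]], claw=[8.5,8.5,8.5,8.5,8.5])

```text
t: 16.9
position: [0.5584, -0.0488, 0.2239]
ee_rot: [-179.9, -0.1, 97.9]
wrist_force: [0.3, 1.0, 0.9]
gripper_width: 0.0721
grasp_force: 0.0
```

```bash
python3 st.py;python3 - <<'E'
from h import *
T=pose();np.save("w4.npy",T);im=ctrl.camera("wrist");cv2.imwrite("pics/w4.png",im[:,:,::-1])
E
```

```text
t 16.9 tool mm: jy -49.6 jx 0.3 tip z 201.9 F tool [ 1.   0.4 -0.9] [-1.79909884e+02 -6.42379210e-02  9.79261352e+01]
```

View pics/w4.png

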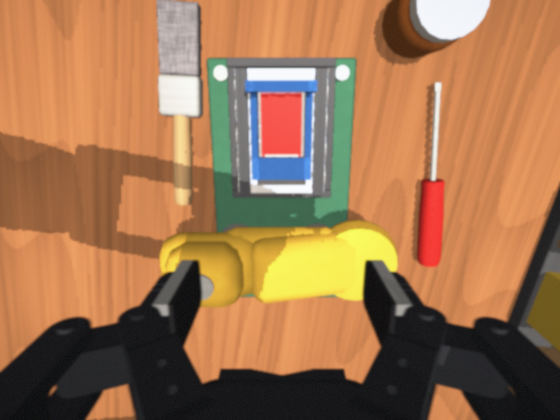

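The bar (rows 81–92) now sits at the plunger's +y end and the blade covers the white step. I'll check the bar's position by number and then hand in.

Run:
```python
from h import *
T=np.load("w4.npy");Y=np.array([-.1401,.9901,0]);y=(plane("wrist",281,91.5,.11,T)-[.55101,.00047,.11])@Y
print("bar y",y)
if y>.031: print(ctrl.finish_job())
```

```text
bar y 0.033587168324828
the job is handed in; nothing more can be done
None
```

The jack is locked and the job is handed in: the plunger was pressed fully home (peak reading about 18 N), the keeper was pushed to its stop (about 16 N in all), and the arm then withdrew clear; the final picture shows the blade over the step and the bar at +33.6 mm (home is +34 mm).

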